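Seat the gauge plate and hold a belt tensioner wound to its stop

TASK

Ready the belt-tensioner fixture for a reading: the white gauge plate stands proud of its black frame, so first, with the tensioner arm still parked, press the plate down until it sits fully home and level in the frame. Then wind the tensioner arm round against its spring (clockwise seen from above), until it is over the plate and against the red stop, and hold it there with the gripper: the job finishes while you are still holding the arm at the stop. Leave the steel cross, the test block and the loupe where they are.

Things in the scene. Friction and masses are not known exactly. Their poses are not given: they have to be found in the camera images.
- fixture: fixed blue base plate on the table, 240 (x) by 230 (y) by 14 mm; origin at the centre of its underside, z up. In its own x, y (mm): black nest frame centred at (10, 68), walls 10 wide, top 26 above the table; round aluminium spring housing at (20, -55), 72 diameter, top 55; red stop post at (18, 2) and dark park post at (-36, -64), 10 diameter, tops 70
- plate_center (a point): centre (half-way up) of the loose white gauge plate, 90 (x) by 70 (y) by 12 mm, 0.2 kg, squared to the fixture. It starts level on two sprung brass rails, its top 35 mm above the table, 9 mm proud of the frame. Pressed near its middle with about 8 to 15 N it snaps past the rails and stays down; home, its top is flush with the frame, 26 mm above the table, and this point at 20 mm
- pivot (a point): vertical pivot axis of the tensioner arm, at the top of its hub, 71 mm above the table (hub 48 mm in diameter); fixed to the fixture at its (20, -55) mm
- wind_pin (a point): mid-height (86 mm above the table) of the upright round orange pin at the arm's end, 100 mm from the pivot axis: 14 mm diameter, clear from 66 to 106 mm above the table. Below it on the arm is a grey pulley, 44 mm in diameter, 31 to 55 mm above the table: it passes 5 mm over the plate when that is home, but strikes it when proud. The arm is a dark bar 18 mm wide, 56 to 66 mm above the table
- tensioner (a joint): arm angle, rad: 0 parked (arm points near the fixture's -x, 175 degrees anticlockwise from its +x), growing clockwise seen from above to 1.2 at the red stop (arm at 106 degrees, pulley over the plate). The spring pushes back at the pin with about 2.4 N parked and 7.2 N at the stop, and swings the arm back if let go
- tensioner_arm: the moving tensioner arm with hub, pulley and orange pin, turned by the joint tensioner; origin on the pivot axis 59 mm above the table, x along the arm towards the pin
- cross: loose steel universal-joint cross lying flat beside the fixture, 74 mm across, 32 mm high; origin under its centre; leave alone
- test_block: loose round brass hardness test block, 60 mm diameter, 14 mm high, beside the fixture; origin under its centre; leave alone
- loupe: loose black loupe standing upright beside the fixture, 40 mm diameter, 36 mm high; origin under its centre; leave alone
Mind the look-alikes: they are no part of the job. Of the things like the part that bears plate_center, leave any that is blue; of the rest the smaller one is meant.

How it is judged:
By the outcome, as a careful person would: the job done as asked, in the order asked, and still so for the second after the job is handed in, while the arm keeps its last pose, push and grip.
It also fails if it takes over 40 s, if anything falls off the work surface, if the arm or the gripper's body presses on something with over 40 N, if the wrist force passes 120 N, or if a joint passes its speed limit or range.

ROBOT

A 6-joint arm with a two-finger parallel gripper is mounted at the origin on the work surface. World frame = base frame: x ahead of the robot, y to its left, z up, the work surface at z = 0. Lengths are in m, angles in rad, forces in N, time in s.
With the tool pointing down it reaches from about 0.35 to 0.85 m from the base axis. Payload 8.1 kg.
Tool frame: the origin (TCP) lies on the mounting face of the last link; the fingertips stand 186 mm ahead of it and the grasp point (between the pads) lies 167 mm ahead of it; z points along the fingers, y is the line along which they close (so a half turn about z gives the same grasp; the last joint's range is limited). The gripper opens to 93 mm and grips with 3 to 60 N. Pads are 15 mm wide; open, the fingers measure 128 mm over their backs; the gripper's body (75 mm by 188 mm) begins 65 mm behind the grasp point.
Start: joints at [-0.085, 0.13, 1.488, -0, 1.523, -0.085], TCP at [0.6, 0, 0.405] pointing down, gripper open.
Joint ranges: [-2.96, 2.96], [-0.89, 2.26], [0.02, 2.5], [-1.34, 4.48], [0, 2.73], [-2.66, 2.66]. Speed limits (rad/s): [2.39, 2.39, 2.79, 3.14, 3.14, 3.14].

INTERFACE

Orientations are given as a rotation vector (axis times angle).
In Python, from plant import * gives the robot as it stands. The module is installed in compiled form; this text tells all that it offers.
- The arm moves only by the tool arm_command, never from a script. Its argument "increments" is a list of rows, each a list of 6 numbers: the shift along the tool's x, y, z in units of 0.2 m (1.0 is 0.2 m), then the turn, a rotation vector about the tool's x, y, z in units of pi rad (1.0 is pi rad). A call has exactly 5 rows; each row is the pose to reach, as a shift and turn from the pose commanded when the call began, along the tool's axes at that moment, turning the shorter way round; what a row does not reach only later rows make up. A row lasts 1/8 s, in which the tool goes at most 62.5 mm and 10.7 degrees, less where a joint would pass 70% of its speed; a pose out of reach is approached as far as the arm can. A call with a number of a shift or a turn outside -1 to 1 is refused whole. A call with a gripper value outside its range is refused whole. "fingers" is the closure, from -1 (fully open) to 1 (shut), set as the call begins (left out, the last holds). The fingers move at their own pace and stop on an object; "force" is the grip in N (left out, the last holds). Time passes only in rows, so rows that repeat a pose let the fingers close, or fill a call up. It gives the time, the measured TCP pose, the force, the opening and the grip force at its end, in the units of the state.
- read_state(): the state, without advancing time (a new reading comes with each control period).
- read_camera(name): name is "scene" or "side" or "wrist"; returns a dict with "image" (384x512x3 uint8, red, green, blue), "fx", "fy", "cx", "cy" (pixels), "T" (4x4, takes a point from camera to world coordinates). Camera axes: x right, y down, z forward; pixel columns grow to the right and rows downward; lengths in m; the calibration is good to about 2 mm. A picture is of the moment at which its call begins. There is no depth.
- close_job(): hands the job in; it is judged then, once.
The state is a dict: "t": time; "q": joint angles; "dq": joint speeds; "joint_torque": joint torques, N m; "tool_pos": TCP position; "orientation": TCP orientation; "force": force on the tool from outside, world axes, zero at the start; "wrist_torque": the same for the moment, N m; "opening": finger opening in m; "gripper_force": force on a finger pad.
Only numpy, scipy, OpenCV 4.12 (cv2) and the standard library are available. Lean on these libraries where they do the work, as an engineer would, in place of code of your own. Each camera call takes 0.05 s, during which the arm holds its last target. There are 200 camera calls.

## Working session

There is one attempt and no reset: what is moved stays moved. The work goes in short steps, Python scripts to look and compute and a tool call to move; the robot and the scene stay as the last step left them, time stands still between calls to the robot, and variables do not carry over. Pictures are saved under pics/ and viewed, at most 10 in all, crops included, and the job is handed in when it is done.

Besides the shell and the picture viewer there is one more tool, called after "Call:" as name([rows], argument=value, ...), one row to a line, values as JSON. arm_command: Moves the arm, as the interface text tells. Shifts and turns lie within -1 to 1; 1 stands for 0.2 m of shift or pi rad of turn. Its arguments: {"type":"object","properties":{"increments":{"type":"array","items":{"type":"array","items":{"type":"number","minimum":-1,"maximum":1}}},"fingers":{"type":"number"},"force":{"type":"number"}},"required":["increments"]}

```bash
mkdir -p pics
python3 - <<'E'
from plant import *
import cv2,numpy as np
for n in ("scene","side"):
    c=read_camera(n);cv2.imwrite(f"pics/{n}0.png",c["image"][:,:,::-1]);print(n,c["fx"],c["cx"],c["cy"],np.round(c["T"],3).tolist())
s=read_state();print(s)
E
```

```text
scene 435.4603267772475 254.78356370185122 200.7150438331282 [[-0.705, 0.524, -0.478, 0.999], [0.709, 0.512, -0.485, 0.438], [-0.01, -0.68, -0.733, 0.706], [0.0, 0.0, 0.0, 1.0]]
side 382.9621328885272 257.3308723062383 192.69188625522756 [[0.88, -0.244, 0.407, 0.207], [-0.474, -0.492, 0.731, -0.637], [0.022, -0.836, -0.548, 0.63], [0.0, 0.0, 0.0, 1.0]]
{'t': 0.1, 'q': array([-8.54239544e-02,  1.31070947e-01,  1.48912895e+00, -1.58507179e-05,
        1.52296846e+00, -8.54009574e-02]), 'dq': array([-1.70572470e-03, -7.58217400e-04, -3.17952083e-04, -9.72990338e-05,
        1.44086169e-03, -1.18120313e-03]), 'joint_torque': array([ 2.89806376e-03, -5.61339462e+01, -4.93095982e+01,  7.72326719e-02,
        2.89617141e-02, -2.83941080e-05]), 'tool_pos': array([5.99810096e-01, 2.11908772e-05, 4.03823625e-01]), 'orientation': array([-2.22062088e+00, -2.22057152e+00,  1.61288224e-03]), 'force': array([-0.04409604, -0.29876692,  0.02251243]), 'wrist_torque': array([-0.01452578, -0.02656944,  0.02900248]), 'gripper_force': 0.0, 'opening': 0.09324023453530814}
```

View pics/scene0.png

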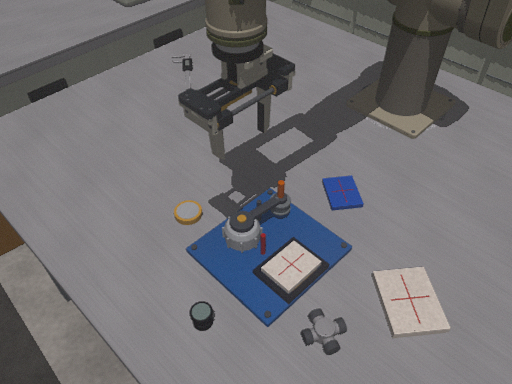

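View pics/side0.png

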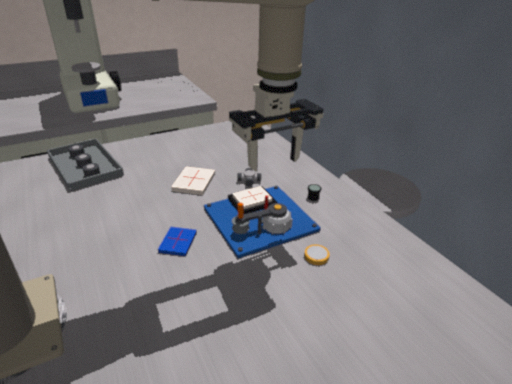

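Scene picture: plate candidates are the white plate in the black frame (292,265), a larger white plate (410,300) and a blue plate (342,192). The task means the smaller white one, in the frame. Orange pin is at (281,188), red stop (263,243), hub (241,220), cross (325,330), loupe (202,316), test block (188,211). In the side picture, the plate is at (252,197), the pin (240,210), the red stop (267,203) and the hub (277,210).

```bash
cat > h.py <<'E'
from plant import *
import cv2,numpy as np
def ray(c,p,z):
    T=np.array(c["T"]);d=T[:3,:3]@np.array([(p[0]-c["cx"])/c["fx"],(p[1]-c["cy"])/c["fy"],1]);o=T[:3,3]
    return o+d*(z-o[2])/d[2]
def blobs(m,amin=30):
    cs,_=cv2.findContours(m.astype(np.uint8)*255,cv2.RETR_EXTERNAL,cv2.CHAIN_APPROX_NONE)
    return sorted([k for k in cs if cv2.contourArea(k)>amin],key=cv2.contourArea,reverse=True)
def hsv(c): return cv2.cvtColor(c["image"],cv2.COLOR_RGB2HSV).astype(int)
E
python3 - <<'E'
from h import *
R={"scene":(292,265),"side":(252,197)}
for n in R:
    c=read_camera(n);h=hsv(c);H,S,V=h[...,0],h[...,1],h[...,2]
    b=(H>100)&(H<125)&(S>150)&(V>40)
    k=blobs(b)[0]; q=cv2.approxPolyDP(cv2.convexHull(k),12,True)[:,0]
    W=np.array([ray(c,p,.014)[:2] for p in q]);print(n,"base",q.tolist(),W.round(3).tolist(),W.mean(0))
    sub=np.zeros_like(b);x,y=R[n];sub[y-35:y+35,x-40:x+40]=1
    w=(V>150)&((S<70)|(H<12)|(H>168))&sub
    w=cv2.morphologyEx(w.astype(np.uint8),cv2.MORPH_OPEN,np.ones((3,3)))
    for k in blobs(w)[:1]:
        P=np.array([ray(c,p,.035)[:2] for p in k[:,0]],np.float32)*1000
        print("plate",cv2.contourArea(k),cv2.minAreaRect(P))
    o=(H>3)&(H<16)&(S>180)&(V>120)
    for k in blobs(o,15): print("orange",cv2.boundingRect(k),k[:,0].mean(0))
c=read_camera("scene");cv2.imwrite("pics/c.png",cv2.resize(c["image"][150:320,170:370,::-1],(800,680))[:600])
E
```

```text
scene base [[291, 204], [342, 249], [265, 323], [187, 248]] [[0.5, 0.043], [0.52, 0.194], [0.739, 0.195], [0.731, -0.026]] [0.62235952 0.10125123]
plate 1449.5 ((627.7613525390625, 154.78060913085938), (69.64231872558594, 89.28544616699219), 89.02477264404297)
side base [[319, 228], [237, 256], [205, 205], [278, 188]] [[0.728, -0.033], [0.493, -0.032], [0.504, 0.194], [0.732, 0.18]] [0.61409927 0.07721483]
plate 2231.5 ((664.7191772460938, 215.49191284179688), (241.0111541748047, 255.03231811523438), 64.01799774169922)
```

View pics/c.png

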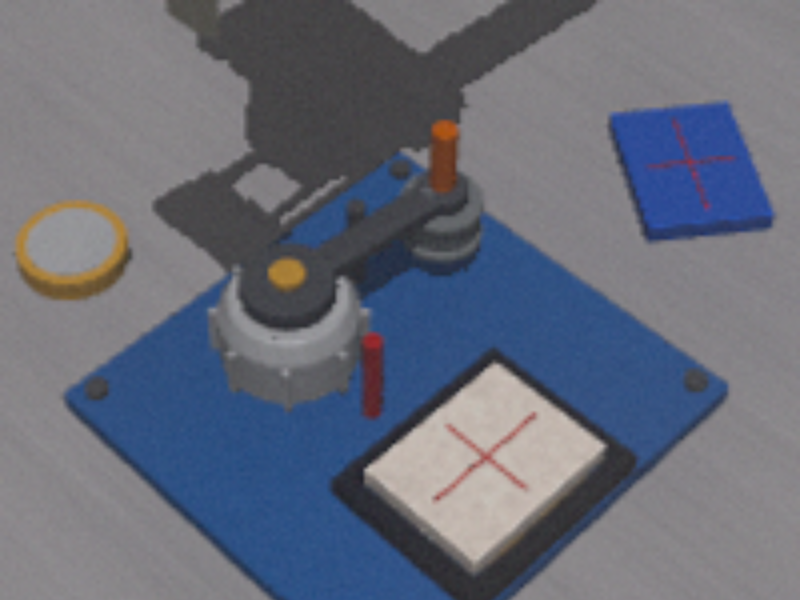

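Close crop: the chosen white plate with the red cross sits in the black frame on the blue base, with its centre at crop (487,458). The pin top is at crop (445,130) and the red stop at (372,375). The blue plate is separate. Now I'll move above the plate with the fingers closed.

Call:
arm_command([
  [0.25, 0.05, 0.1, 0, 0, 0],
  [0.5, 0.1, 0.25, 0, 0, 0],
  [0.77, 0.14, 0.4, 0, 0, 0],
  [0.77, 0.14, 0.4, 0, 0, 0],
  [0.77, 0.14, 0.4, 0, 0, 0],
], fingers=1, force=40)

```text
t: 0.88
tool_pos: [0.628, 0.154, 0.3247]
orientation: [2.22, 2.222, -0.001]
force: [0.1, -1.7, 0.1]
opening: 0.0479
gripper_force: 0.0
```

Run:
```python
from h import *
for n in ("wrist","scene"):
    c=read_camera(n);cv2.imwrite(f"pics/{n}1.png",c["image"][:,:,::-1])
    h=hsv(c);H,S,V=h[...,0],h[...,1],h[...,2]
    w=cv2.morphologyEx(((V>150)&((S<70)|(H<12)|(H>168))).astype(np.uint8),cv2.MORPH_OPEN,np.ones((3,3)))
    for k in blobs(w,400)[:4]:
        P=np.array([ray(c,p,.035)[:2] for p in k[:,0]],np.float32)*1000
        print(n,cv2.boundingRect(k),np.round(np.array(sum(map(lambda v:(v if isinstance(v,tuple) else (v,)),cv2.minAreaRect(P)),())),1))
    print(np.round(c["T"],3).tolist())
    o=(H>3)&(H<14)&(S>150)&(V>80)
    for k in blobs(o,15): print("orange",cv2.boundingRect(k))
s=read_state();print(s["t"],s["tool_pos"],s["opening"])
```

```text
wrist (0, 0, 512, 270) [634.7 210.7 252.3 535.8  86.2]
wrist (210, 157, 92, 46) [6.274e+02 1.668e+02 8.990e+01 4.560e+01 2.000e-01]
wrist (415, 222, 30, 23) [811.1 111.5  22.5  30.2  76.4]
[[1.0, 0.003, -0.001, 0.627], [0.003, -0.966, -0.257, 0.224], [-0.002, 0.257, -0.966, 0.306], [0.0, 0.0, 0.0, 1.0]]
scene (374, 267, 76, 67) [536.7 348.6 122.9  96.4  50.5]
scene (274, 248, 46, 42) [628.  166.   47.8  89.1  89.6]
[[-0.705, 0.524, -0.478, 0.999], [0.709, 0.512, -0.485, 0.438], [-0.01, -0.68, -0.733, 0.706], [0.0, 0.0, 0.0, 1.0]]
0.975 [0.62843107 0.15296212 0.32598304] 0.03939488175407165
```

View pics/wrist1.png

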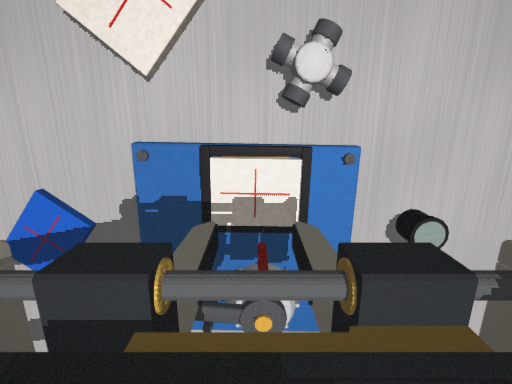

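The wrist picture shows the plate at (255,193) squared to the frame, fixture axes along world axes, and the red stop, hub and arm at the bottom. Plate centre is about (0.6275, 0.1545) m. Descending to just above it.

Call:
arm_command([
  [0.005, 0, 0.2, 0, 0, 0],
  [0.005, 0, 0.35, 0, 0, 0],
  [0.005, 0, 0.46, 0, 0, 0],
  [0.005, 0, 0.48, 0, 0, 0],
  [0.005, 0, 0.48, 0, 0, 0],
])

```text
t: 1.6
tool_pos: [0.6285, 0.1547, 0.2298]
orientation: [2.221, 2.22, 0.002]
force: [-0.1, -0.8, 0.0]
opening: 0.0003
gripper_force: 0.0
```

Call:
arm_command([
  [0, 0, 0.01, 0, 0, 0],
  [0, 0, 0.02, 0, 0, 0],
  [0, 0, 0.03, 0, 0, 0],
  [0, 0, 0.04, 0, 0, 0],
  [0, 0, 0.04, 0, 0, 0],
])

```text
t: 2.22
tool_pos: [0.6281, 0.1551, 0.2209]
orientation: [2.221, 2.221, 0.0]
force: [-0.9, 0.2, 0.8]
opening: 0.0007
gripper_force: 0.8
```

Call:
arm_command([
  [0, 0, 0.004, 0, 0, 0],
  [0, 0, 0.008, 0, 0, 0],
  [0, 0, 0.012, 0, 0, 0],
  [0, 0, 0.015, 0, 0, 0],
  [0, 0, 0.015, 0, 0, 0],
])

```text
t: 2.85
tool_pos: [0.6283, 0.155, 0.218]
orientation: [2.221, 2.221, 0.001]
force: [1.3, -0.6, 2.6]
opening: 0.0004
gripper_force: 1.1
```

Call:
arm_command([
  [0, 0, 0.005, 0, 0, 0],
  [0, 0, 0.01, 0, 0, 0],
  [0, 0, 0.015, 0, 0, 0],
  [0, 0, 0.02, 0, 0, 0],
  [0, 0, 0.02, 0, 0, 0],
])

```text
t: 3.48
tool_pos: [0.6278, 0.155, 0.2133]
orientation: [-2.221, -2.221, 0.001]
force: [-0.4, -0.4, -0.7]
opening: 0.0004
gripper_force: 0.0
```

Call:
arm_command([
  [0, 0, 0.004, 0, 0, 0],
  [0, 0, 0.008, 0, 0, 0],
  [0, 0, 0.012, 0, 0, 0],
  [0, 0, 0.012, 0, 0, 0],
  [0, 0, 0.012, 0, 0, 0],
])

```text
t: 4.1
tool_pos: [0.628, 0.1551, 0.2124]
orientation: [2.221, 2.221, -0.0]
force: [-4.7, -0.5, 7.9]
opening: 0.0004
gripper_force: 4.2
```

Call:
arm_command([
  [0, 0, 0.003, 0, 0, 0],
  [0, 0, 0.006, 0, 0, 0],
  [0, 0, 0.009, 0, 0, 0],
  [0, 0, 0.01, 0, 0, 0],
  [0, 0, 0.01, 0, 0, 0],
])

```text
t: 4.72
tool_pos: [0.6281, 0.1551, 0.2123]
orientation: [2.221, 2.222, -0.0]
force: [-13.0, -2.9, 22.6]
opening: 0.0006
gripper_force: 11.4
```

Call:
arm_command([
  [0, 0, -0.3, 0, 0, 0],
  [0, 0, -0.58, 0, 0, 0],
  [-0.25, -0.2, -0.58, 0, 0, -0.05],
  [-0.5, -0.4, -0.58, 0, 0, -0.1],
  [-0.5, -0.4, -0.58, 0, 0, -0.15],
], fingers=-0.3)

```text
t: 5.35
tool_pos: [0.5454, 0.0526, 0.3242]
orientation: [-1.637, -2.679, 0.003]
force: [0.4, 0.3, 0.4]
opening: 0.0459
gripper_force: 0.0
```

Run:
```python
from h import *
c={n:read_camera(n) for n in ("scene","side")}
a=c["scene"]["image"][220:310,235:335,::-1]; b=c["side"]["image"][170:260,190:290,::-1]
cv2.imwrite("pics/2.png",np.hstack([cv2.resize(a,(400,360),interpolation=cv2.INTER_CUBIC),cv2.resize(b,(400,360),interpolation=cv2.INTER_CUBIC)]))
for n in c:
    h=hsv(c[n]);H,S,V=h[...,0],h[...,1],h[...,2]
    for k in blobs((H>2)&(H<14)&(S>150)&(V>60),15): print(n,cv2.boundingRect(k))
h=hsv(c["scene"]);H,S,V=h[...,0],h[...,1],h[...,2]
w=cv2.morphologyEx(((V>140)&((S<70)|(H<12)|(H>168))).astype(np.uint8),cv2.MORPH_OPEN,np.ones((3,3)))
w[:235]=0;w[:,340:]=0;w[:,:262]=0
for z in (.026,.035):
  for k in blobs(w,300):
    print(z,cv2.minAreaRect(np.array([ray(c["scene"],p,z)[:2] for p in k[:,0]],np.float32)*1000))
print(read_state()["tool_pos"])
```

```text
side (237, 204, 7, 15)
0.026 ((627.621337890625, 154.68040466308594), (69.88726043701172, 89.2779541015625), 88.94922637939453)
0.035 ((632.5309448242188, 158.42666625976562), (68.96250915527344, 88.09658813476562), 88.94921112060547)
[0.54740913 0.05413507 0.32548267]
```

View pics/2.png

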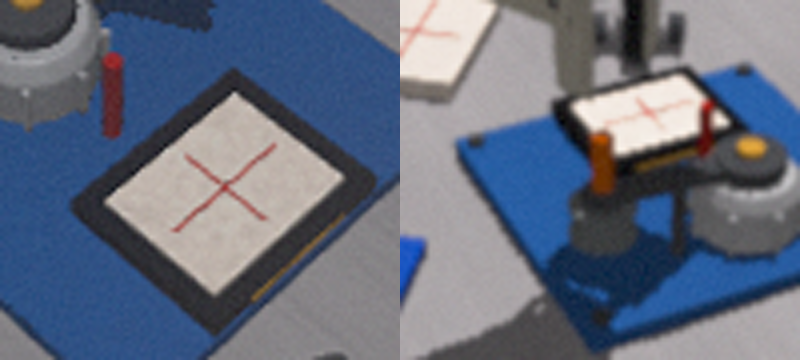

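The picture shows the plate now flush in the black frame (scene crop (225,190)), and its 90x70 outline fits z = 26 mm. Arm is still parked, with the pin at side pixel (240,211). Locating the pin from both views.

Run:
```python
from h import *
for n,p in (("scene",(280.7,190)),("side",(240.3,211.3))):
    c=read_camera(n);print(n,ray(c,p,.086))
    im=c["image"]
c=read_camera("side")
print(ray(c,(190+346/4,170+150/4),.074), ray(read_camera("scene"),(241.8,218),.074))
s=read_state();print(s["tool_pos"],s["orientation"])
from scipy.spatial.transform import Rotation as R
print(R.from_rotvec(s["orientation"]).as_matrix().round(3))
```

```text
scene [0.53776375 0.04397108 0.086     ]
side [0.53489664 0.03487568 0.086     ]
[0.63032988 0.02368473 0.074     ] [0.63585741 0.03367847 0.074     ]
[0.54852733 0.05555779 0.3255945 ] [1.64422166e+00 2.67644316e+00 7.22379073e-04]
[[-0.452  0.892  0.001]
 [ 0.892  0.452  0.   ]
 [-0.     0.001 -1.   ]]
```

Call:
arm_command([
  [-0.01, -0.02, 0, 0, 0, -0.055],
  [-0.02, -0.04, 0, 0, 0, -0.11],
  [-0.03, -0.06, 0, 0, 0, -0.165],
  [-0.04, -0.084, 0, 0, 0, -0.22],
  [-0.04, -0.084, 0, 0, 0, -0.275],
])

```text
t: 6.28
tool_pos: [0.537, 0.0407, 0.3252]
orientation: [-0.363, -3.12, 0.0]
force: [0.4, 0.3, 0.0]
opening: 0.0604
gripper_force: 0.0
```

Call:
arm_command([
  [0, 0, 0, 0, 0, -0.045],
  [0, 0, 0, 0, 0, -0.045],
  [0, 0, 0, 0, 0, -0.045],
  [0, 0, 0, 0, 0, -0.045],
  [0, 0, 0, 0, 0, -0.045],
])

```text
t: 6.9
tool_pos: [0.5367, 0.0403, 0.3253]
orientation: [0.15, 3.138, 0.0]
force: [0.4, -0.8, 0.0]
opening: 0.0603
gripper_force: 0.0
```

Run:
```python
from h import *
c=read_camera("wrist");cv2.imwrite("pics/3.png",c["image"][:,:,::-1])
h=hsv(c);H,S,V=h[...,0],h[...,1],h[...,2]
for k in blobs((H>2)&(H<14)&(S>150)&(V>60),15):
    (x,y),r=cv2.minEnclosingCircle(k);print(cv2.boundingRect(k),ray(c,(x,y),.106))
s=read_state();print(s["tool_pos"],s["orientation"],s["opening"],s["q"])
from scipy.spatial.transform import Rotation as R
print(R.from_rotvec(s["orientation"]).as_matrix().round(3))
```

```text
(248, 196, 17, 29) [0.5302435  0.04035756 0.106     ]
[0.5366825  0.04027359 0.32531661] [-1.49202242e-01 -3.13801212e+00  3.53695672e-05] 0.060620228198350924 [-2.03684584e-02  1.53912367e-02  1.75572005e+00 -2.19851885e-05
  1.37051745e+00 -1.49613850e+00]
[[-0.995  0.095 -0.   ]
 [ 0.095  0.995 -0.   ]
 [ 0.    -0.    -1.   ]]
```

View pics/3.png

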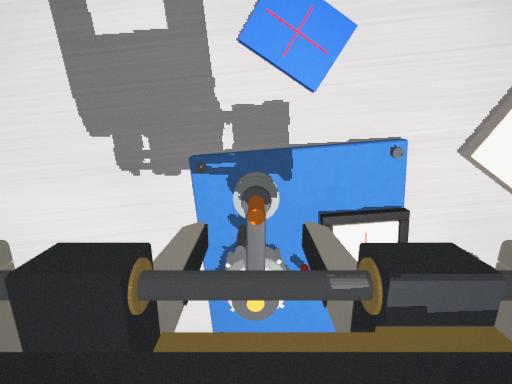

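The wrist picture shows the pin at (256,212), centred between the open fingers, with the arm bar running down to the hub at (255,290). Descending and gripping.

Call:
arm_command([
  [0, 0, 0.1, 0, 0, 0],
  [0, 0, 0.2, 0, 0, 0],
  [0, 0, 0.3, 0, 0, 0],
  [0, 0, 0.32, 0, 0, 0],
  [0, 0, 0.32, 0, 0, 0],
])

```text
t: 7.58
tool_pos: [0.5367, 0.0402, 0.2616]
orientation: [-0.148, -3.138, -0.0]
force: [-0.3, -0.5, 0.3]
opening: 0.0603
gripper_force: 0.0
```

Call:
arm_command([
  [0, 0, 0, 0, 0, 0],
  [0, 0, 0, 0, 0, 0],
  [0, 0, 0, 0, 0, 0],
  [0, 0, 0, 0, 0, 0],
  [0, 0, 0, 0, 0, 0],
], fingers=1, force=25)

```text
t: 8.2
tool_pos: [0.5367, 0.0403, 0.2613]
orientation: [-0.148, -3.138, -0.0]
force: [0.6, 7.4, 0.5]
opening: 0.0149
gripper_force: 4.4
```

Call:
arm_command([
  [-0.004, 0.061, 0, 0, 0, 0.039],
  [-0.015, 0.121, 0, 0, 0, 0.078],
  [-0.033, 0.179, 0, 0, 0, 0.117],
  [-0.058, 0.235, 0, 0, 0, 0.156],
  [-0.09, 0.287, 0, 0, 0, 0.194],
])

```text
t: 8.82
tool_pos: [0.5599, 0.0956, 0.2614]
orientation: [-1.088, -2.946, 0.002]
force: [-2.3, -5.2, 1.6]
opening: 0.0135
gripper_force: 25.0
```

Call:
arm_command([
  [-0.003, 0.052, 0, 0, 0, 0.033],
  [-0.011, 0.104, 0, 0, 0, 0.067],
  [-0.024, 0.154, 0, 0, 0, 0.1],
  [-0.043, 0.203, 0, 0, 0, 0.133],
  [-0.058, 0.235, 0, 0, 0, 0.156],
])

```text
t: 9.45
tool_pos: [0.599, 0.1239, 0.2614]
orientation: [-1.769, -2.595, 0.003]
force: [-6.1, -3.4, 6.2]
opening: 0.0131
gripper_force: 25.0
```

Call:
arm_command([
  [0, 0.012, 0, 0, 0, 0.008],
  [0, 0.022, 0, 0, 0, 0.014],
  [-0.001, 0.032, 0, 0, 0, 0.02],
  [-0.002, 0.04, 0, 0, 0, 0.025],
  [-0.002, 0.04, 0, 0, 0, 0.025],
])

```text
t: 10.07
tool_pos: [0.6063, 0.1265, 0.2614]
orientation: [-1.866, -2.526, 0.003]
force: [-5.7, -1.2, 5.5]
opening: 0.0133
gripper_force: 25.0
```

Call:
arm_command([
  [0, 0.003, 0, 0, 0, 0.002],
  [0, 0.006, 0, 0, 0, 0.004],
  [0, 0.009, 0, 0, 0, 0.006],
  [0, 0.01, 0, 0, 0, 0.007],
  [0, 0.01, 0, 0, 0, 0.007],
])

```text
t: 10.7
tool_pos: [0.6081, 0.127, 0.2613]
orientation: [-1.893, -2.505, 0.003]
force: [-6.0, -1.7, 5.7]
opening: 0.0138
gripper_force: 25.0
```

Call:
arm_command([
  [0, 0.003, 0, 0, 0, 0.002],
  [0, 0.006, 0, 0, 0, 0.003],
  [0, 0.008, 0, 0, 0, 0.005],
  [0, 0.01, 0, 0, 0, 0.006],
  [0, 0.01, 0, 0, 0, 0.006],
])

```text
t: 11.32
tool_pos: [0.61, 0.1276, 0.2613]
orientation: [-1.917, -2.487, 0.003]
force: [-6.3, -2.3, 5.3]
opening: 0.0133
gripper_force: 25.0
```

Call:
arm_command([
  [0, 0.002, 0, 0, 0, 0.001],
  [0, 0.004, 0, 0, 0, 0.002],
  [0, 0.006, 0, 0, 0, 0.003],
  [0, 0.008, 0, 0, 0, 0.004],
  [0, 0.008, 0, 0, 0, 0.004],
])

```text
t: 11.95
tool_pos: [0.6109, 0.1278, 0.2613]
orientation: [-1.931, -2.474, 0.006]
force: [-12.6, -2.5, 9.2]
opening: 0.0136
gripper_force: 25.0
```

Call:
arm_command([
  [0, 0.002, 0, 0, 0, 0],
  [0, 0.002, 0, 0, 0, 0],
  [0, 0.002, 0, 0, 0, 0],
  [0, 0.002, 0, 0, 0, 0],
  [0, 0.002, 0, 0, 0, 0],
])

```text
t: 12.58
tool_pos: [0.6111, 0.1279, 0.2613]
orientation: [-1.931, -2.474, 0.007]
force: [-15.0, -3.9, 10.9]
opening: 0.0134
gripper_force: 25.0
```

Run:
```python
from h import *
c={n:read_camera(n) for n in ("scene","side")}
a=c["scene"]["image"][190:340,170:340,::-1]; b=c["side"]["image"][140:290,180:350,::-1]
cv2.imwrite("pics/4.png",np.hstack([cv2.resize(v,(400,353),interpolation=cv2.INTER_CUBIC) for v in (a,b)]))
s=read_state();print(s["t"],s["tool_pos"],s["force"],s["opening"],s["gripper_force"])
```

```text
12.675 [0.61113538 0.1278611  0.26129092] [-14.5944472   -4.03642638  11.21463385] 0.013539752622648954 25.028585493564606
```

View pics/4.png

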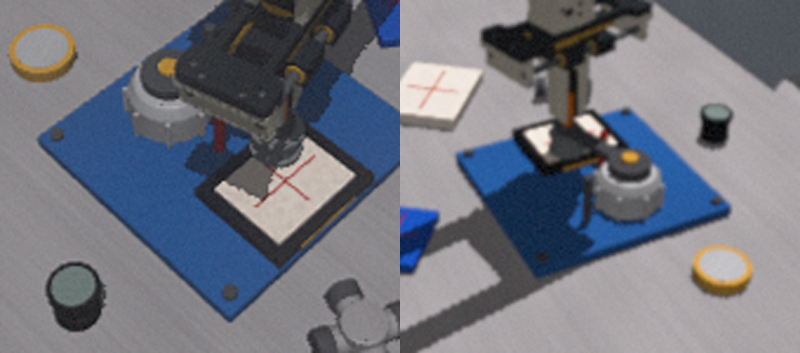

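The picture shows the pulley over the flush plate (left crop (278,145)) and the arm bar against the red stop (right crop (605,135)). The pin is gripped, and the cross, test block and loupe are undisturbed. The contact force jump confirms the stop, so I'm handing in.

```bash
python3 -c "
from plant import *
print(close_job())"
```

```text
the job is handed in; nothing more can be done
None
```

The job is handed in at about 12.7 s: the gauge plate is pressed home and flush, and the gripper is holding the tensioner arm against the red stop. The cross, test block and loupe were not touched.

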